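Take a contact temperature reading and put the thermometer away

ROBOT

A 6-joint arm with a two-finger parallel gripper is mounted at the origin on the work surface. World frame = base frame: x ahead of the robot, y to its left, z up, the work surface at z = 0. Lengths are in m, angles in degrees, forces in N, time in s.
With the tool pointing down it reaches from about 0.4 to 0.925 m from the base axis. Payload 12.5 kg.
Tool frame: the origin (TCP) lies on the centre line of the jaws, within the pads' length; the fingertips stand manip.tcp_to_tips ahead of it and the grasp point (between the pads) lies 5 mm behind it (manip.tcp_to_tips is the distance from the TCP to the fingertips, in m); z points along the fingers, y is the line along which they close (so a half turn about z gives the same grasp; the last joint's range is limited). The gripper opens to 95 mm and grips with 3 to 60 N. Pads are 20 mm wide; open, the fingers measure 119 mm over their backs; the gripper's body (75 mm by 180 mm) begins 59 mm behind the grasp point.
Start: joints at [61.845, 28.126, 89.318, -0, 62.55, -6.05], TCP at [0.235, 0.579, 0.229] pointing down, gripper open.
Joint ranges: [-177.58, 177.58], [-47.91, 125.51], [2.72, 160], [-65.01, 245.01], [3.68, 167.84], [-153.87, 153.87]. Speed limits (degrees/s): [127.2, 127.2, 159.86, 180, 180, 180].

INTERFACE

Orientations are given as [roll, pitch, yaw] about the fixed x, y, z axes, in that order (R = Rz(yaw) Ry(pitch) Rx(roll)).
In Python, from cell import manip, set_gripper, solver, viewer, workorder, status gives the robot as it stands. Calls block until the motion is done:
- manip.move_pose(position, orientation): joint-space move of the TCP to a pose.
- manip.move_linear(position, rot=None, velocity=0.15, stop_force=None): straight line of the TCP; rot=None keeps the orientation; velocity is the mean speed in m/s. With stop_force (N) it stops when the force on the tool has changed by that much, and returns True; else False.
- manip.goto_joints(angles): joint-space move.
- set_gripper(opening, strength=None): finger opening in m; strength is the grip in N (None keeps the last); returns when the fingers have stopped.
- manip.sleep(seconds).
- solver.inverse_kinematics(position, orientation): joint angles nearest the present ones, or None.
- viewer.capture(name): name is "scene" or "top" or "wrist"; returns a dict with "frame" (384x512x3 uint8, red, green, blue), "z_map" (384x512 float32, m along the optical axis (not along the pixel's ray), 0 where there is no reading), "mtx" (3x3 intrinsics, pixels), "pose" (4x4, takes a point from camera to world coordinates). Camera axes: x right, y up, looking along -z (the intrinsics and any distortion apply to the point x, -y, -z); pixel columns grow to the right and rows downward; lengths in m; the calibration is good to about 2 mm. A picture is of the moment at which its call begins.
A pose or a line that the arm cannot do raises manip.PlanningError and nothing moves.
- workorder.close_job(): hands the job in; it is judged then, once.
Trained networks look in a picture, given as the dict that the camera call returned (one of the last four; its "shot" number tells which), for a name from the list of things; names that differ only in an ending like _2 or _b are one class to them, and where a whole thing is asked for, a point or a joint stands for the part that bears it (a point fixed in the world has none). Each returns a list of dicts, best first, with "p" (0 to 1); they miss things now and then, are a little off and sometimes report something else, mostly with a low value. They report only what shows in the picture. A call takes as long as a camera call.
- viewer.silhouettes(label, picture): "pixels" (384x512 bool, what is visible of it) and "centre" ([column, row] in pixels, amid what is visible of it).
Readings, each from a call of its own:
- status.current_time(): time.
- status.current_joints(): joint angles.
- status.current_joint_velocities(): joint speeds.
- status.current_joint_torque(): joint torques, N m.
- status.current_ee_pos(): TCP position.
- status.current_eef_rot(): TCP orientation.
- status.current_contact_force(): force on the tool from outside, world axes, zero at the start.
- status.current_wrist_torque(): the same for the moment, N m.
- status.current_grip_width(): finger opening in m.
- status.current_gripper_force(): force on a finger pad.
Only numpy, scipy, OpenCV 4.12 (cv2) and the standard library are available. Lean on these libraries where they do the work, as an engineer would, in place of code of your own. Each camera call takes 0.05 s, during which the arm holds its last target. There are 200 camera calls.

TASK

Pick up the contact thermometer and hold the tip of its probe gently against the middle of the round metal disc sunk in the collar on the heating meter's leaning face, square to that face and quite still, for about two seconds. Then lay the thermometer flat in its open case and close the case's lid fully, edge to edge. Do not jab the meter, and leave the other things where they are.

Things in the scene. Friction and masses are not known exactly. Their poses are not given: they have to be found in the camera images.
- thermometer: white contact thermometer, 160 g, lying on the shelf: handle block 100 x 32 wide x 36 high mm, then a steel probe 65 mm long (24 mm thick for 12 mm, then a 16 mm rod with a ball end). Origin on the underside under the handle's centre; x points along the probe to its tip, z up; probe axis 20 mm above the underside. Grip the handle across its 32 mm width.
- probe_tip (a point): the very end of the thermometer's probe, 115 mm from the origin along x, 20 mm above the underside; axes as the thermometer's
- thermometer_mid (a point): middle of the thermometer's whole 165 mm length, 32.5 mm from its origin along x, 18 mm above the underside
- collar (a point): centre of the mouth of the meter's round black collar (50 mm wide inside, 60 outside, 30 mm tall). z points straight out of the leaning face, 35 deg above level; y is level along the face. The metal disc, 47 mm across, lies sunk inside, 5 to 19 mm below this mouth; its depth differs each time and is not reported. The disc is sprung: 1 mm per 1.5 N, bottoming after 8 mm.
- meter: heating meter, fixed: grey lectern-shaped housing with a leaning face and copper pipe stubs on its sides, 120 mm wide (y), 115 mm deep, about 135 mm high; origin on the shelf under the middle of its leaning face; x points to the side that the face looks to, z up
- case: lower half of the thermometer's black clamshell case, fixed to the shelf: open tray 220 (x) x 124 (y) x 25 high mm, walls and floor 4 mm thick, inside 212 x 116 mm. Origin under its centre; the hinge runs along its +y top edge; x runs along its length.
- case_lid (a joint): angle of the case's lid, rad: 0 = closed edge to edge on the lower half, 2.5 = wide open beyond upright. The lid is a hollow shell 220 x 124 x 30 mm deep; a stiff hinge keeps it at any angle (about 1 to 2 N at the free edge moves it).
- lid_hinge (a point): middle of the lid's hinge line (62 mm to +y of the case's centre, 25 mm above its underside). Axes turn with the lid: -y points across the lid to its free edge, z to its outer side (outer face at z = 30 mm)
- lid_edge (a point): middle of the outer wall of the lid's free edge, 124 mm from the hinge line, at half of the lid's 30 mm depth
- hex_keys: bystander: silver folding hex key set, 120 x 38 x 22 mm, origin under its centre
- saucer: bystander: white ceramic saucer of screws, 140 mm across, 20 mm high, origin under its centre
- bleed_key: bystander: small chrome T-shaped bleed key lying down, 55 x 48 x 14 mm, origin under its middle
- paint_tin: bystander: tin, 90 mm across, 100 mm high, origin under its centre
- tape_measure: bystander: boxy tape measure, 65 x 34 x 60 mm, origin under its centre
- cleaner_bottle: bystander: bottle, 72 mm across, 200 mm high, origin under its centre

How it is judged (in metres and radians):
On the way, in this order (a step that is already met when the one before it is completed fails the run):
1. the probe tip rests on the disc, within 10 mm of its middle and 12 degrees of square, with 1 to 11 N, still, for 1.5 s (z of probe_tip in the frame of collar below -0.002 m and x of probe_tip in the frame of collar between -0.01 and 0.01 m and y of probe_tip in the frame of collar between -0.01 and 0.01 m and angle between the x axis of thermometer and the z axis of collar, either way round below 0.21 rad and contact force between thermometer and meter between 1 and 11 N and linear speed of thermometer below 0.02 m/s and angular speed of thermometer below 0.2 rad/s), for 1.5 s.
2. the thermometer lies flat in the lower half of the case (horizontal distance between thermometer_mid and case below 0.05 m and z of thermometer in the frame of case below 0.01 m and angle between thermometer's own z axis and vertical below 0.1 rad), for 0.2 s.
At the end, for the whole second after the job is handed in: the thermometer lies flat (within 6 degrees) and at rest on the floor of the case, its middle within 50 mm of the case's centre, and the lid is closed to within 0.03 rad (all of step 2 and value of joint case_lid below 0.03 rad and linear speed of thermometer below 0.02 m/s and angular speed of thermometer below 0.2 rad/s); the robot touches nothing.
It fails at once if the thermometer is jabbed against the meter with more than 22 N (contact force between thermometer and meter above 22 N).
It fails at once if a bystander is moved more than 30 mm (distance of any of hex_keys, saucer, bleed_key, paint_tin, tape_measure, cleaner_bottle from where it was at the start of the episode above 0.03 m).
It also fails if it takes over 72 s, if anything falls off the work surface, if the arm or the gripper's body presses on something with over 40 N, if the wrist force passes 120 N, or if a joint passes its speed limit or range.

## Working session

There is one attempt and no reset: what is moved stays moved. The work goes in short steps, each a Python script; the robot and the scene stay as the last script left them, time stands still between calls to the robot, and variables do not carry over. Pictures are saved under pics/ and viewed, at most 10 in all, crops included, and the job is handed in when it is done.

```bash
ls; mkdir -p pics; cat > h.py <<'E'
import numpy as np, cv2
from cell import manip,set_gripper,solver,viewer,workorder,status
def save(c,n): cv2.imwrite('pics/'+n,c['frame'][...,::-1])
def cloud(c,mask=None):
    z=c['z_map']; m=z>0
    if mask is not None: m&=mask
    v,u=np.nonzero(m); d=z[v,u]; K=c['mtx']
    p=np.stack([(u-K[0,2])/K[0,0]*d,-(v-K[1,2])/K[1,1]*d,-d],1)
    return p@c['pose'][:3,:3].T+c['pose'][:3,3]
E
python3 - <<'E'
from h import *
np.set_printoptions(precision=4,suppress=True)
print(status.current_time(),manip.tcp_to_tips)
a=viewer.capture('scene');b=viewer.capture('top')
for n,c in (('scene',a),('top',b)):
    print(n,c['mtx'].tolist(),c['pose'].round(3).tolist(),[k for k in c])
    for l in ['thermometer','meter','case','case_lid','hex_keys','saucer','bleed_key','paint_tin','tape_measure','cleaner_bottle']:
        for s in viewer.silhouettes(l,c)[:2]:
            if s['p']<.3: continue
            p=cloud(c,s['pixels'])
            print(l,round(s['p'],2),np.round(s['centre']),s['pixels'].sum(),*( [np.percentile(p,q,axis=0).round(3) for q in (2,50,98)] if len(p) else []))
cv2.imwrite('pics/a.png',cv2.resize(np.vstack([a['frame'],b['frame']]),(400,600))[...,::-1]) if 0 else (save(a,'a.png'),save(b,'b.png'))
print(status.current_time())
E
```

```text
pics
0.0 0.014
scene [[427.13165173027096, 0.0, 259.11273225359815], [0.0, 427.13165173027096, 191.6365166729643], [0.0, 0.0, 1.0]] [[0.578, -0.581, 0.574, 1.311], [0.816, 0.423, -0.394, -0.526], [-0.014, 0.696, 0.718, 1.007], [0.0, 0.0, 0.0, 1.0]] ['frame', 'z_map', 'mtx', 'pose', 'shot']
thermometer 0.56 [261. 208.] 444 [ 0.489 -0.036  0.005] [ 0.591 -0.02   0.034] [ 0.64  -0.002  0.042]
meter 0.84 [178. 202.] 2367 [ 0.388 -0.296  0.008] [ 0.464 -0.24   0.093] [ 0.502 -0.17   0.131]
case 0.59 [333. 159.] 4516 [0.426 0.168 0.002] [0.545 0.317 0.025] [0.667 0.413 0.107]
case 0.34 [110. 270.] 1571 [ 0.484 -0.518  0.002] [ 0.606 -0.486  0.115] [ 0.621 -0.451  0.202]
case_lid 0.64 [342. 143.] 2304 [0.427 0.299 0.013] [0.535 0.36  0.056] [0.646 0.409 0.113]
case_lid 0.54 [324. 110.] 496 [0.228 0.378 0.002] [0.376 0.411 0.096] [0.414 0.553 0.105]
hex_keys 0.83 [218. 279.] 649 [ 0.695 -0.311  0.004] [ 0.722 -0.258  0.018] [ 0.748 -0.201  0.026]
saucer 0.59 [332. 237.] 1365 [0.73  0.021 0.004] [0.789 0.087 0.014] [0.853 0.144 0.023]
bleed_key 0.72 [340. 142.] 2355 [0.427 0.294 0.013] [0.535
[... 1257 characters left out ...]
742 -0.208  0.027]
saucer 0.56 [233. 134.] 950 [ 0.726  0.019 -0.001] [0.792 0.08  0.012] [0.857 0.143 0.024]
bleed_key 0.38 [281. 140.] 39 [ 0.746 -0.149  0.005] [ 0.759 -0.126  0.012] [ 0.769 -0.11   0.019]
paint_tin 0.58 [140. 242.] 603 [0.325 0.377 0.006] [0.366 0.408 0.097] [0.409 0.457 0.105]
paint_tin 0.36 [157. 201.] 1885 [0.425 0.288 0.008] [0.529 0.354 0.048] [0.636 0.41  0.114]
tape_measure 0.61 [255. 185.] 277 [ 0.483 -0.034  0.014] [ 0.566 -0.015  0.034] [ 0.63  -0.     0.043]
tape_measure 0.47 [245. 236.] 126 [ 0.358 -0.001  0.011] [0.381 0.023 0.06 ] [0.407 0.051 0.066]
cleaner_bottle 0.87 [379. 178.] 476 [ 0.545 -0.508  0.014] [ 0.571 -0.471  0.133] [ 0.608 -0.45   0.203]
1.1
```

View pics/a.png

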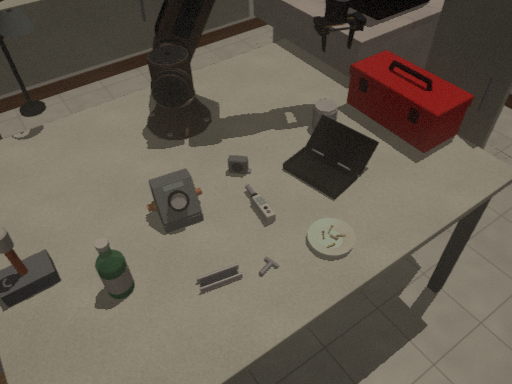

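View pics/b.png

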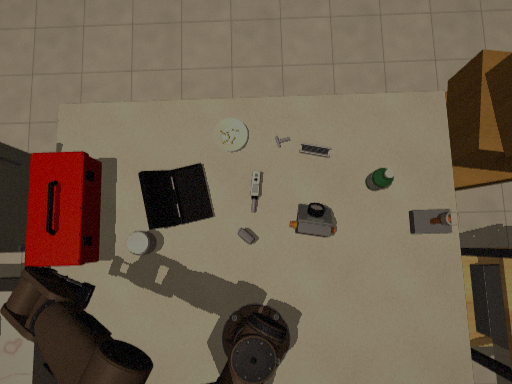

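The scene view shows the meter at pixel (178,200), its face turned away from the robot. The thermometer is at (262,205) with its probe towards the robot, and the open case is at (333,158). Next I'll take close looks with the wrist camera.

```bash
python3 - <<'E'
from h import *
np.set_printoptions(precision=4,suppress=True)
import pickle
views=[('case',[.54,.22,.33],[180,0,0]),('case',[.50,.27,.36],[180,0,0]),('th',[.52,-.02,.3],[180,0,0]),('th',[.58,-.04,.3],[180,0,0]),('m',[.62,-.2,.33],[180,25,0]),('m',[.56,-.20,.36],[180,10,0])]
D=[]
for i,(n,p,o) in enumerate(views):
    try: manip.move_pose(p,o)
    except manip.PlanningError as e: print(n,p,e); continue
    c=viewer.capture('wrist'); 
    if not D: 
        T=c['pose'];print('cam',T, c['mtx'][0])
    for l in {'case':['case','case_lid'],'th':['thermometer'],'m':['meter','collar']}[n]:
        r=viewer.silhouettes(l,c); 
        for s in r[:1]:
            q=cloud(c,s['pixels']); print(i,l,round(s['p'],2),s['pixels'].sum(),*[np.percentile(q,k,axis=0).round(3) for k in (2,50,98)] if len(q) else [])
        c['sil_'+l]=r[0]['pixels'] if r else None
    D.append((n,c))
    print(i, status.current_time())
pickle.dump(D,open('D.pkl','wb'))
ims=[cv2.resize(c['frame'],(266,200)) for n,c in D]
while len(ims)<6: ims.append(ims[0]*0)
cv2.imwrite('pics/c.png',np.vstack([np.hstack(ims[:3]),np.hstack(ims[3:6])])[...,::-1])
E
```

```text
cam [[ 0.0009  0.9614  0.2753  0.6172]
 [-1.      0.0009 -0.      0.22  ]
 [-0.0003 -0.2753  0.9614  0.487 ]
 [ 0.      0.      0.      1.    ]] [328.8532   0.     252.8722]
0 case 0.7 30438 [0.44  0.178 0.004] [0.556 0.312 0.023] [0.66  0.407 0.114]
0 case_lid 0.56 16539 [0.435 0.292 0.012] [0.549 0.362 0.053] [0.641 0.411 0.115]
0 3.0083
1 case 0.9 28690 [0.432 0.176 0.004] [0.555 0.31  0.022] [0.662 0.409 0.114]
1 case_lid 0.74 15387 [0.427 0.292 0.012] [0.544 0.361 0.054] [0.642 0.414 0.115]
1 3.5417
2 thermometer 0.79 2639 [ 0.485 -0.032  0.025] [ 0.578 -0.012  0.037] [0.635 0.003 0.04 ]
2 4.7833
3 thermometer 0.63 2478 [ 0.484 -0.034  0.002] [ 0.58  -0.013  0.037] [0.637 0.003 0.04 ]
3 5.2417
4 meter 0.9 9946 [ 0.385 -0.295  0.003] [ 0.462 -0.229  0.096] [ 0.501 -0.16   0.131]
4 collar 0.62 6782 [ 0.422 -0.292  0.041] [ 0.467 -0.232  0.099] [ 0.497 -0.176  0.132]
4 6.1
5 meter 0.68 9357 [ 0.382 -0.294  0.002] [ 0.448 -0.229  0.107] [ 0.5   -0.159  0.132]
5 collar 0.81 6054 [ 0.421 -0.29   0.042] [ 0.46  -0.232  0.104] [ 0.497 -0.177  0.132]
5 6.6583
```

View pics/c.png

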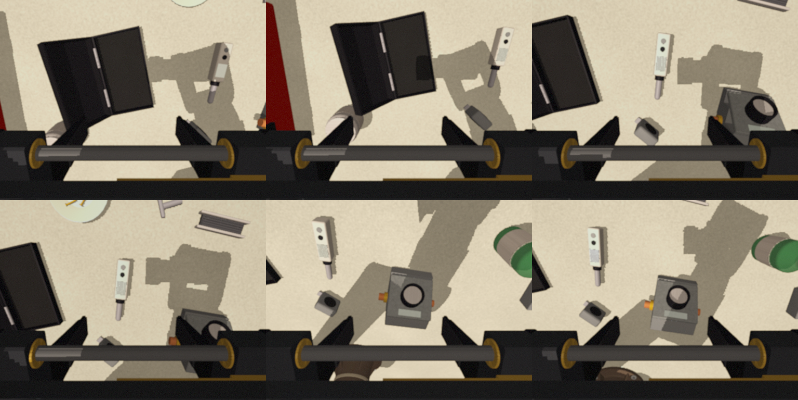

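The wrist views show the case, lid, thermometer and the meter's collar clearly (collar at about (410,295) in the fifth tile). Now I'll fit the geometry.

```bash
cat > fit.py <<'E'
from h import *
import pickle
np.set_printoptions(precision=4,suppress=True)
D=pickle.load(open('D.pkl','rb'))
def dil(m,k=9): return cv2.dilate(m.astype(np.uint8),np.ones((k,k)))>0
def circ(p):
    A=np.c_[2*p,np.ones(len(p))]; s=np.linalg.lstsq(A,(p**2).sum(1),rcond=None)[0]
    return s[:2],np.sqrt(s[2]+s[:2]@s[:2])
for i in (4,5):
    c=D[i][1]; P=cloud(c,dil(c['sil_meter'])); P=P[P[:,2]>.01]
    n0=np.array([np.cos(np.radians(35)),0,np.sin(np.radians(35))])
    # RANSAC plane near n0
    r=np.random.default_rng(0); best=0
    for _ in range(1500):
        a=P[r.integers(0,len(P),3)]; n=np.cross(a[1]-a[0],a[2]-a[0]); L=np.linalg.norm(n)
        if L<1e-4: continue
        n/=L; n*=np.sign(n@n0)
        if n@n0<.9: continue
        k=abs((P-a[0])@n)<.002
        if k.sum()>best: best=k.sum();K=k
    Q=P[K]; m=Q.mean(0); n=np.linalg.svd(Q-m,full_matrices=False)[2][2]; n*=np.sign(n@n0)
    yaw=np.arctan2(n[1],n[0]); print('face',i,best,n,'elev',np.degrees(np.arcsin(n[2])),'yaw',np.degrees(yaw))
    n=np.array([np.cos(yaw)*np.cos(np.radians(35)),np.sin(yaw)*np.cos(np.radians(35)),np.sin(np.radians(35))])
    ey=np.array([-np.sin(yaw),np.cos(yaw),0]); ex=np.cross(ey,n)
    h=(P-m)@n; uv=np.c_[(P-m)@ex,(P-m)@ey]
    print('hist',np.histogram(h,bins=np.arange(-.01,.04,.003))[0])
    R=uv[(h>.026)&(h<.034)]; hh=h[(h>.026)&(h<.034)]
    ctr=R.mean(0)
    ctr=(R.min(0)+R.max(0))/2
    for _ in range(20):
        rr=np.linalg.norm(R-ctr,axis=1); g=(rr>.022)&(rr<.034)
        # mid of extents per symmetric ring fit
        cc,rad=circ(R[g]); ctr=cc
    print('rim n',g.sum(),'h',np.median(hh),'rad',rad,'ext',np.ptp(R[g],axis=0))
    top=np.median(hh[g]); C=m+ctr[0]*ex+ctr[1]*ey+top*n
    print('collar',C)
    d=np.linalg.norm(uv-ctr,axis=1)<.018; print('disc depth',np.percentile(top-h[d],[10,30,50,70,90]),d.sum())
for i in (2,3):
    c=D[i][1]; P=cloud(c,dil(c['sil_thermometer'],5)); 
    H=P[(P[:,2]>.030)&(P[:,2]<.045)]; 
    rect=cv2.minAreaRect((H[:,:2]*1000).astype(np.float32)); print('handle',rect,'z',np.percentile(H[:,2],[5,50,90,98]),len(H))
    A=P[P[:,2]>.012]; rect=cv2.minAreaRect((A[:,:2]*1000).astype(np.float32)); print('whole',rect)
    print('tip x', np.percentile(A[:,0],[.5,99.5]))
for i in (0,1):
    c=D[i][1]; P=cloud(c,dil(c['sil_case']|c['sil_case_lid'],5))
    F=P[(P[:,2]<.04)&(P[:,2]>.015)]
    rim=P[(P[:,2]>.021)&(P[:,2]<.029)&(P[:,1]<.31)]; rect=cv2.minAreaRect((rim[:,:2]*1000).astype(np.float32)); print('case rim',rect)
    fl=P[(P[:,2]>.001)&(P[:,2]<.009)]; print('floor',cv2.minAreaRect((fl[:,:2]*1000).astype(np.float32)),np.median(fl[:,2]))
    up=P[P[:,2]>.105]; print('lid top',up.min(0),up.max(0),P[:,2].max(), cv2.fitLine((up*1000).astype(np.float32),cv2.DIST_L2,0,1,1).ravel())
E
python3 fit.py
```

```text
face 4 4717 [ 0.8086 -0.1417  0.5711] elev 34.82714329185845 yaw -9.940497850208898
hist [ 288  377  804 4145   99   24   24   30   28   42  699  335  133  372
    0    0]
rim n 505 h 0.029621607009360035 rad 0.027224806244874545 ext [0.0583 0.0584]
collar [ 0.4836 -0.2388  0.1036]
disc depth [0.006  0.0067 0.007  0.0074 0.0081] 540
face 5 4155 [ 0.8082 -0.1406  0.5718] elev 34.877236025798254 yaw -9.86714233658199
hist [ 175  341  612 3745   74   41   45   44   55   49  649  287  164  327
    0    0]
rim n 491 h 0.02950993130312345 rad 0.027306134719685855 ext [0.0606 0.0596]
collar [ 0.4833 -0.2389  0.1039]
disc depth [0.0061 0.0066 0.007  0.0073 0.0079] 468
handle ((560.1705322265625, -11.978416442871094), (31.902299880981445, 157.0054168701172), 83.2726821899414) z [0.0329 0.0371 0.0387 0.0396] 2229
whole ((557.5428466796875, -11.668462753295898), (31.902299880981445, 162.29722595214844), 83.2726821899414)
tip x [0.4792 0.6378]
handle ((563.1841430664062, -12.142253875732422), (32.13984680175781, 151.3592529296875), 83.2844467163086) z [0.0329 0.0371 0.0388 0.0396] 1992
whole ((5
[... 156 characters left out ...]
68127441406), (220.53746032714844, 155.6962127685547), 11.782293319702148)
floor ((533.9390869140625, 313.46258544921875), (276.4242858886719, 289.53179931640625), 11.541112899780273) 0.005826529743548581
lid top [0.4351 0.2674 0.105 ] [0.6367 0.417  0.354 ] 0.3540227015957843 [ -0.0614  -0.4881   0.8706 547.6771 376.6532 137.7707]
case rim ((554.9213256835938, 255.00732421875), (220.4377899169922, 155.85140991210938), 11.894216537475586)
floor ((537.7780151367188, 304.6322021484375), (288.3988342285156, 277.3484191894531), 11.837996482849121) 0.005760109527215063
lid top [0.4185 0.3527 0.105 ] [0.6362 0.4178 0.1175] 0.11750303657880229 [  0.9789   0.2042  -0.0002 534.788  388.6355 111.5752]
```

```bash
cat >> h.py <<'E'
C=np.array([.4835,-.2388,.1037]); my=-9.9
a,b=np.radians(my),np.radians(35)
n=np.array([np.cos(a)*np.cos(b),np.sin(a)*np.cos(b),np.sin(b)])
MR=[180,-35,my]
th=np.array([.5898,-.0154]); ty=-6.73
cc=np.array([.5582,.2396]); cy=11.8
ex=np.array([np.cos(np.radians(cy)),np.sin(np.radians(cy))]); ey=np.array([-ex[1],ex[0]])
E
python3 - <<'E'
from h import *
for k in (.155,.108): print(solver.inverse_kinematics((C+k*n).tolist(),MR))
R=[180,0,ty]
manip.move_pose([*th,.12],R)
set_gripper(.07)
manip.move_linear([*th,.0205],R,velocity=.1)
set_gripper(0.0,30)
print('w',status.current_grip_width(),status.current_gripper_force(),status.current_contact_force())
manip.move_linear([*th,.2],R,velocity=.15)
print('w',status.current_grip_width(),status.current_contact_force())
manip.move_pose((C+.175*n).tolist(),MR)
print(status.current_time(),status.current_ee_pos(),C+.175*n)
c=viewer.capture('scene');w=viewer.capture('wrist')
s=c['frame'][120:280,100:313]
cv2.imwrite('pics/d.png',np.hstack([cv2.resize(s,(399,300)),cv2.resize(w['frame'],(400,300))])[...,::-1])
import pickle; pickle.dump((c,w),open('E.pkl','wb'))
E
```

```text
[-34.22842707  25.76993641 109.27589551  48.52047194  18.38488116
  22.65102608]
[-36.12559317  25.79589381 115.61787532  66.78722087  16.00930064
   2.06949212]
w 0.03197722518665073 29.99918907880783 [ 0.03985388 -0.22769554  0.90344891]
w 0.03207773167376503 [ 0.17053506 -0.59900677 -1.51334301]
12.6583 [ 0.62483125 -0.26262698  0.20365208] [ 0.62471701 -0.26344631  0.20407588]
```

View pics/d.png

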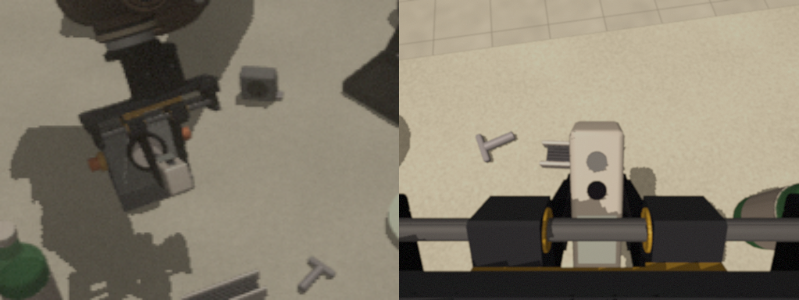

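The thermometer is held straight in the jaws, with the wrist tile showing the handle running forward at (597,190) and the collar ahead of the probe. I'll check where the handle's rear end is, then make contact.

```bash
python3 - <<'E'
from h import *
import pickle
c,w=pickle.load(open('E.pkl','rb'))
P=cloud(w)-np.array([.62483,-.26263,.20365])
yv=np.array([-np.sin(a),np.cos(a),0]); up=np.cross(n,yv)
q=np.c_[P@n,P@yv,P@up]
k=(abs(q[:,1])<.025)&(q[:,0]>.015)&(q[:,0]<.08)&(abs(q[:,2])<.03); q=q[k]
print('handle: along, lateral, up',np.percentile(q,[1,50,99],axis=0).round(4))
far=q[q[:,0]>.035]; near=q[q[:,0]<.035]
print(len(far),len(near),np.median(far,0),np.median(near,0))
R=MR
f0=np.array(status.current_contact_force())
manip.move_linear((C+.127*n).tolist(),R,velocity=.08)
manip.sleep(.3)
f0=np.array(status.current_contact_force()); print('free',f0,status.current_ee_pos(),C+.127*n)
hit=manip.move_linear((C+.095*n).tolist(),R,velocity=.01,stop_force=3.5)
manip.sleep(.3)
f=np.array(status.current_contact_force())-f0; p=np.array(status.current_ee_pos())
print(hit,'F',f,f@n,'along',(p-C)@n,'lat',(p-C)@yv,(p-C)@up,status.current_time())
E
```

```text
handle: along, lateral, up [[ 0.0155 -0.0154 -0.0117]
 [ 0.0355  0.0002  0.0161]
 [ 0.0498  0.0155  0.0186]]
2947 2819 [0.04457444 0.00017726 0.0156793 ] [0.0250416  0.00017862 0.01642618]
free [-0.65838192  0.74501978 -2.13932016] [ 0.58617986 -0.25666369  0.1766921 ] [ 0.5859832  -0.25668618  0.17654421]
True F [ 4.4447279  -2.36795645  4.27270671] 6.370909956479466 along 0.10543154300810151 lat -1.310618548888351e-06 -0.0002602632447356451 16.1167
```

Contact is about 4–6 N and the tip is centred. I'll hold, back out, and carry it to the case.

```bash
python3 - <<'E'
from h import *
manip.sleep(2.0)
f=np.array(status.current_contact_force()); print('F hold',f-np.array([-.66,.745,-2.14]),status.current_joint_velocities())
manip.move_linear((C+.175*n).tolist(),MR,velocity=.08)
R=[180,0,cy]
g=cc+.0325*ex-.008*ey
manip.move_pose([.60,-.05,.28],[180,0,0])
manip.move_pose([*g,.22],R)
print(status.current_time())
c=viewer.capture('top'); t=viewer.capture('scene')
p=cloud(t); k=(p[:,0]>.3)&(p[:,0]<.7)&(p[:,1]>.45)&(p[:,2]>.03)&(p[:,2]<.4)
q=p[k]; print('box near', np.percentile(q[:,1],[1,5,50]) if len(q) else None)
w=viewer.capture('wrist'); save(w,'e.png')
import pickle; pickle.dump((t,c,w),open('F.pkl','wb'))
E
```

```text
F hold [ 3.92033182 -0.90765595  3.88116028] [-0.00242386 -0.03061371  0.03721757  0.00947284 -0.0046681  -0.01076195]
21.1833
box near [0.59530714 0.60082102 0.93376728]
```

View pics/e.png

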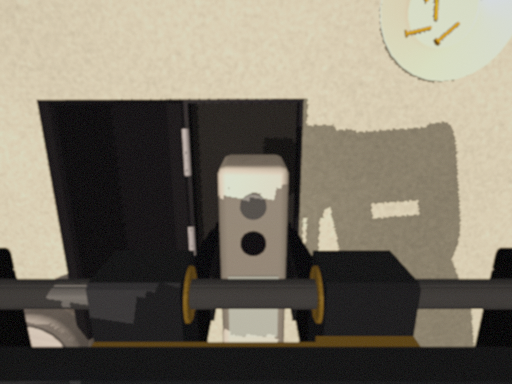

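The thermometer sits over the tray at (253,220), parallel to the tray, with the lid at left (110,180). I'll lower, release and check.

```bash
python3 - <<'E'
from h import *
R=[180,0,cy]
g=cc+.0325*ex-.008*ey
manip.move_linear([*g,.045],R,velocity=.15)
print(manip.move_linear([*g,.0235],R,velocity=.03,stop_force=4), status.current_ee_pos())
set_gripper(.052)
print(status.current_grip_width())
manip.move_linear([*g,.22],R,velocity=.15)
c=viewer.capture('wrist'); s=viewer.silhouettes('thermometer',c)
if s:
    p=cloud(c,s[0]['pixels']); h=p[(p[:,2]>.02)]; r=cv2.minAreaRect((h[:,:2]*1000).astype(np.float32)); print(r,np.percentile(h[:,2],[5,50,95]))
    d=np.array(r[0])/1000-cc; print('mid rel case',d@ex,d@ey)
save(c,'f.png'); print(status.current_time())
E
```

```text
True [0.59142416 0.23832834 0.02445322]
0.052099999803846865
((560.0850830078125, 231.7177734375), (161.55258178710938, 31.954755783081055), 11.790850639343262) [0.03102991 0.0408762  0.04293657]
mid rel case 0.00023336206970263427 -0.008101146565354066
25.4583
```

View pics/f.png

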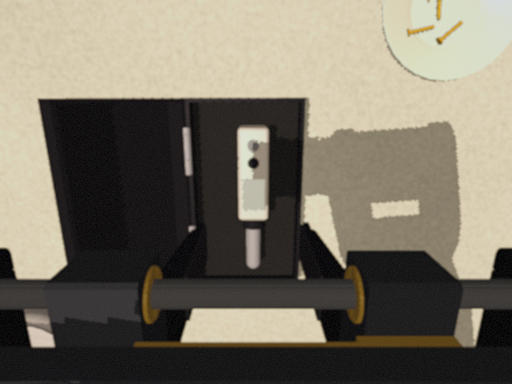

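It lies flat, with its middle 8 mm from the case's centre. Now the lid.

```bash
cat > lid.py <<'E'
from h import *
R=[180,0,cy]; H=cc+.062*ey; w=.013
def pos(f,gap=0):
    f=np.radians(f); d=np.array([-np.cos(f),np.sin(f)]); o=np.array([np.sin(f),np.cos(f)])
    if f>=np.pi/2: t=.124*d+.03*o+[0,-.02]
    else: t=.104*d+.03*o
    xy=H+(t[0]+w+gap)*ey
    return [*xy,.025+t[1]+.014]
E
python3 - <<'E'
from lid import *
p=pos(136,.02)
for f in (136,110,90,60,30,0): print(f,np.round(pos(f),3),solver.inverse_kinematics(pos(f),R) is not None)
manip.move_pose([p[0],p[1],.25],R)
set_gripper(0.0,20)
manip.move_linear(p,velocity=.12)
print(status.current_contact_force())
for f in range(136,9,-9):
    h=manip.move_linear(pos(f),velocity=.08,stop_force=15)
    print(f,h,np.round(status.current_contact_force(),1))
    if h: break
print(status.current_time())
c=viewer.capture('scene'); cv2.imwrite('pics/g.png',cv2.resize(c['frame'][80:240,240:450],(630,480))[...,::-1])
E
```

```text
136 [0.52  0.421 0.084] True
110 [0.528 0.382 0.125] True
90 [0.537 0.342 0.143] True
60 [0.548 0.288 0.144] True
30 [0.558 0.24  0.117] True
0 [0.564 0.211 0.069] True
[ 0.50610269 -0.8437637   0.50731462]
136 False [-0.   0.4 -0.5]
127 False [0.2 1.  0.1]
118 False [-1.1  1.6  1.3]
109 False [-0.2  0.8  0.4]
100 False [-0.6 -0.9 -0.1]
91 False [-1.1 -0.2  0.1]
82 False [-0.2  0.1  0.8]
73 False [-0.   0.4  1.1]
64 False [ 0.8  0.5 -0.8]
55 False [ 0.  -0.5  1.3]
46 False [-0.2  0.7 -0.9]
37 False [-0.5  0.8  0.9]
28 False [ 0.2  0.2 -0.7]
19 False [-0.4 -0.   0.4]
10 False [1.  0.1 0.6]
34.475
```

View pics/g.png

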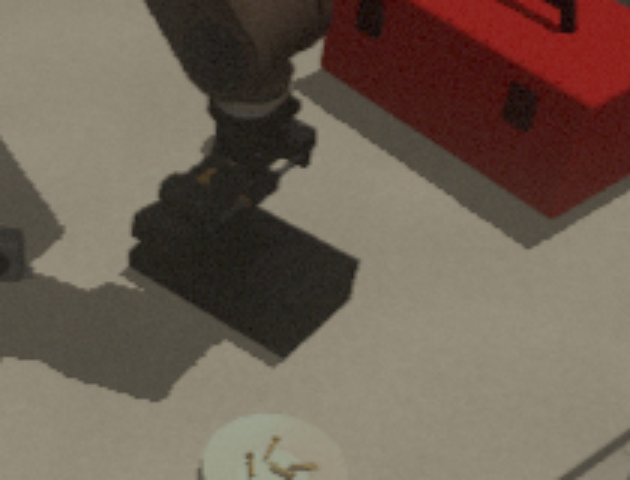

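The lid follows and is nearly down, with its top at about (240,270). Next I'll press it shut, retreat and measure.

```bash
python3 - <<'E'
from lid import *
p=pos(0); p[2]-=.008
h=manip.move_linear(p,velocity=.03,stop_force=12); manip.sleep(.3)
print(h,p,status.current_ee_pos(),np.round(status.current_contact_force(),1))
q=status.current_ee_pos()
manip.move_linear([q[0],q[1],.26],velocity=.15)
manip.move_pose([.46,.20,.32],R)
c=viewer.capture('wrist'); P=cloud(c)-np.r_[H,.025]
e,s=P[:,:2]@ey,P[:,:2]@ex
k=(abs(s)<.1)&(e<-.01)&(e>-.118)&(P[:,2]>.015)&(P[:,2]<.06)
co=np.polyfit(e[k],P[k,2],1); print('slope',co,'-> lid angle',-co[0],k.sum())
save(c,'h.png'); print(status.current_time())
E
```

```text
True [np.float64(0.5641303855034119), np.float64(0.21121284572591115), np.float64(0.061000000000000006)] [0.56373764 0.21334135 0.06921411] [-2.6 -0.7 10.6]
slope [0.00049805 0.0310222 ] -> lid angle -0.0004980483471609071 13906
37.4833
```

View pics/h.png

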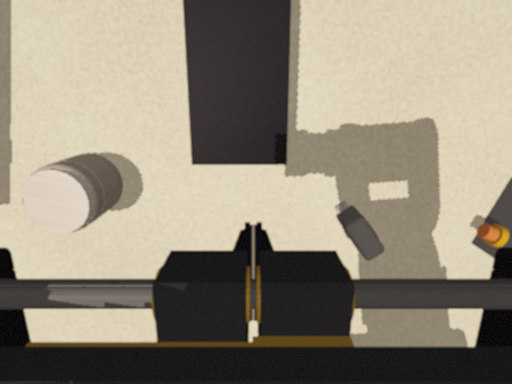

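The lid is level (angle about 0, top 31 mm above the hinge line) and edge to edge at (240,80). The gripper is clear, and the tin (75,195) and tape measure (360,230) are in place. I'll hand the job in.

```bash
python3 -c "
from h import *
print(workorder.close_job(), status.current_time())"
```

```text
the job is handed in; nothing more can be done
the job is handed in; nothing more can be done
```

The job is handed in, with no verdict returned: I held the probe centred on the disc at about 4–6 N for over 2 s, laid the thermometer flat in its case 8 mm from centre, and closed the lid to about 0 rad by depth camera, with no bystander touched as far as I saw (not all were re-measured).

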